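# Find the binding strip clamp

### The job

One of the three strip clamps has a lever that binds. Swing every lever from its open side towards its closed side to feel it, never pushing with more than 20 N, and leave the two sound ones fully over against the closed stop. Press the one that binds at least until you clearly feel it refuse (5 N or more at the crossbar), do not force it, and swing it back fully against its open stop; leave the other things on the bench alone and let go of everything at the end.

Things in the scene. Friction and masses are not known exactly. Their poses are not given: they have to be found in the camera images.
- clamp1_pivot (a point): Hinge point of one of three strip clamps, alike to look at, bolted to the bench: base plate 100 x 150 x 10 mm, two grey lugs 74 mm long up to 72 mm high, a steel roller between them. The point lies on the hinge axis midway between the lugs, 50 mm above the bench. Frame fixed to the base: x to the clamp's open side (roughly away from the robot), y along the hinge axis, z up.
- clamp2_pivot (a point): The same hinge point and frame on another of the three clamps, alike to look at.
- clamp3_pivot (a point): The same hinge point and frame on another of the three clamps, alike to look at.
- clamp1_bar (a point): Centre of the crossbar of this clamp's U-shaped steel hand lever. The crossbar is 13 mm thick, lies along y, 126 mm clear between two flat side arms, 130 mm from the hinge (180 mm above the bench when upright). This frame turns with the lever: z points from hinge to crossbar.
- clamp2_bar (a point): Centre of the crossbar of that clamp's hand lever; shape, size and frame as on clamp1.
- clamp3_bar (a point): Centre of the crossbar of that clamp's hand lever; shape, size and frame as on clamp1.
- clamp1_bail: Hand lever of clamp1 (80 g), origin on its hinge axis, midway; z towards the crossbar. All three levers swing from an open stop, leaning 0.60 rad from upright to +x of the pivot frame (crossbar 73 mm beyond the hinge and 107 mm above it), over the top to the closed stop, the mirror image at -x. A lever stays where it is left, by hinge friction.
- clamp2_bail: Hand lever of clamp2, same frame and travel. Any sound lever of the three moves with 1 to 4 N at the crossbar all the way, some dragging more than others, to stops that give about 1 mm per newton.
- clamp3_bail: Hand lever of clamp3, same frame and travel. Whichever lever of the three binds moves like the others at first, then stops against a springy resistance part-way (about 1 mm per newton), at an unknown angle between 0.1 rad before and 0.3 rad past upright, well short of the closed stop; driven on, the force soon passes 20 N.
- roll: Loose roll of black strip lying flat, 90 mm across, 35 mm high, origin under its centre. Bystander.
- jar: Loose small jar of rivets, 56 mm across, 70 mm high, origin under its centre. Bystander.
- weight: Loose steel cylinder, 38 mm across, 30 mm high, origin under its centre. Bystander.
- block: Loose wood block 40 x 50 x 22 mm, origin under its centre. Bystander.
- mallet: Loose hammer lying on the bench near its left side. Bystander.
- spanner: Loose spanner lying on the bench near its right side. Bystander.
There are look-alikes about, which are no part of the job. Leave any pink look-alike of the part that bears clamp2_pivot alone.

How it is judged:
By the outcome, as a careful person would: the job done as asked, in the order asked, and still so for the second after the job is handed in, with the robot touching nothing.
It also fails if it takes over 64 s, if anything falls off the work surface, if the arm or the gripper's body presses on something with over 40 N, if the wrist force passes 120 N, or if a joint passes its speed limit or range.

### The arm

A 6-joint arm with a two-finger parallel gripper is mounted at the origin on the work surface. World frame = base frame: x ahead of the robot, y to its left, z up, the work surface at z = 0. Lengths are in m, angles in rad, forces in N, time in s.
With the tool pointing down it reaches from about 0.3 to 0.775 m from the base axis. Payload 14.6 kg.
Tool frame: the origin (TCP) lies midway between the tips of the shut fingers; the grasp point (between the pads) lies 19 mm behind it (ctrl.hold_point_z is the distance from the TCP to the grasp point, in m); z points along the fingers, x is the direction in which the jaws open and shut, and the axes are right-handed (so a half turn about z gives the same grasp; the last joint's range is limited). The gripper opens to 94 mm and grips with 3 to 60 N. Pads are 16 mm wide; open, the fingers measure 119 mm over their backs; the gripper's body (75 mm by 177 mm) begins 78 mm behind the grasp point.
Start: joints at [-1.372, 0.3, 1.521, -0, 1.321, -0.067], TCP at [0.144, -0.531, 0.185] pointing down, gripper open.
Joint ranges: [-3.03, 3.03], [-0.79, 2.21], [0.23, 2.52], [-1.04, 4.18], [0, 3.07], [-2.55, 2.55]. Speed limits (rad/s): [2.22, 2.22, 2.57, 3.14, 3.14, 3.14].

### API

Orientations are given as [roll, pitch, yaw] about the fixed x, y, z axes, in that order (R = Rz(yaw) Ry(pitch) Rx(roll)).
In Python, from station import ctrl, viewer, ticket, nets gives the robot as it stands.
- The arm moves only by the tool carry_out, never from a script. Its argument "commands" is one flat list of numbers, 7 for each row, row after row: the closure, from -1 (fully open) to 1 (shut), so that 0 is half open, then the shift along the world's x, y, z in cm, then the turn, a rotation vector about the world's x, y, z in rad. In form: [gripper, tx, ty, tz, ax, ay, az, gripper, tx, ty, tz, ax, ay, az, ...]. A call has 1 to 12 rows; each row is the pose to reach, as a shift and turn from the pose measured when the call began; what a row does not reach only later rows make up. A row lasts 1/12 s, in which the tool goes at most 41.7 mm and 7.16 degrees, less where a joint would pass 70% of its speed; a pose out of reach is approached as far as the arm can. A call with a gripper value outside its range is refused whole. The fingers move at their own pace and stop on an object; "force" is the grip in N (left out, the last holds). Time passes only in rows, so rows that repeat a pose let the fingers close. It gives the time, the measured TCP pose, the force and the opening at its end, in the units of the state.
- ctrl.get_obs(): the state, without advancing time (a new reading comes with each control period).
- viewer.camera(name): name is "scene" or "top" or "wrist"; returns (picture, depth): 420x560x3 uint8, blue, green, red; 420x560 float32, m along the optical axis (not along the pixel's ray), 0 where there is no reading.
- viewer.camera_info(name): a dict with "fx", "fy", "cx", "cy" (pixels), "R" (3x3) and "t" (3): a world point X has camera coordinates R X + t. Camera axes: x right, y down, z forward; pixel columns grow to the right and rows downward; lengths in m; the calibration is good to about 2 mm. The wrist camera is an equidistant fisheye: a pixel r from the principal point sees the ray r / f radians off the axis. A picture is of the moment at which its call begins: read the wrist's pose just before it. camera_info takes no time and is no camera call; for the wrist camera it gives the pose at the moment of the call.
- ticket.hand_in(): hands the job in, once; it reports no verdict.
Trained networks look in the newest picture that a camera, given by its name, has taken for a name from the list of things; names that differ only in an ending like _2 or _b are one class to them, and where a whole thing is asked for, a point or a joint stands for the part that bears it (a point fixed in the world has none). Each returns a list of dicts, best first, with "confidence" (0 to 1); they miss things now and then, are a little off and sometimes report something else, mostly with a low value. They report only what shows in the picture. A call takes as long as a camera call. They do not tell look-alikes from the thing itself.
- nets.silhouettes(camera, thing): "region" (420x560 bool, what is visible of it) and "extent" ([left, top, right, bottom] in pixels, round what is visible of it).
The state is a dict: "time_s": time; "qpos": joint angles; "joint_vel": joint speeds; "tau": joint torques, N m; "ee_pos": TCP position; "eef_rot": TCP orientation; "force": force on the tool from outside, world axes, zero at the start; "moment": the same for the moment, N m; "grip_width": finger opening in m.
Only numpy, scipy, OpenCV 4.12 (cv2) and the standard library are available. Lean on these libraries where they do the work, as an engineer would, in place of code of your own. Each camera call takes 0.05 s, during which the arm holds its last target. There are 200 camera calls.

## Working session

There is one attempt and no reset: what is moved stays moved. The work goes in short steps, Python scripts to look and compute and a tool call to move; the robot and the scene stay as the last step left them, time stands still between calls to the robot, and variables do not carry over. Pictures are saved under pics/ and viewed, about 8 in all and at most 12, crops included, and the job is handed in when it is done.

Besides the shell and the picture viewer there is one more tool, called after "Request:" as name(argument=value, ...), one argument or row to a line, values as JSON. carry_out: Moves the arm, as the interface text tells. Its arguments: {"type":"object","properties":{"commands":{"type":"array","items":{"type":"number"}},"force":{"type":"number"}},"required":["commands"]}

```bash
mkdir -p pics; ls; cat > h.py <<'E'
import numpy as np, cv2
from station import ctrl, viewer, ticket, nets
def cloud(name):
    img,d=viewer.camera(name); K=viewer.camera_info(name)
    v,u=np.mgrid[0:420,0:560]
    P=np.stack([(u-K['cx'])/K['fx']*d,(v-K['cy'])/K['fy']*d,d],-1)
    W=(P-np.array(K['t']))@np.array(K['R'])
    W[d<=0]=np.nan
    return img,d,W,K
E
python3 - <<'E'
from h import *
o=ctrl.get_obs(); print(o)
a=[]
for n in ['scene','top']:
    img,d,W,K=cloud(n); np.savez('c_'+n,img=img,W=W); cv2.imwrite(f'pics/{n}0.png',img)
    for th in ['clamp1_pivot','clamp1_bail']:
        for r in nets.silhouettes(n,th):
            m=r['region']; print(n,th,round(r['confidence'],2),r['extent'],np.nanmedian(W[m],0).round(3),np.median(img[m],0))
E
```

```text
pics
{'time_s': 0.0, 'qpos': array([-1.37157366e+00,  3.00446965e-01,  1.52161228e+00, -8.18232349e-06,
        1.32069469e+00, -6.65955647e-02]), 'joint_vel': array([ 0.00054164,  0.00107237,  0.00151311, -0.00093054,  0.00130186,
        0.00039034]), 'tau': array([-9.06270907e-04, -5.31805301e+01, -3.52737021e+01,  7.06948643e-02,
        2.43975531e-02, -7.58648594e-05]), 'ee_pos': array([ 0.14442241, -0.53039011,  0.18408639]), 'eef_rot': array([-3.14152328e+00,  1.15923265e-03, -1.30497602e+00]), 'force': array([-0.87661432,  0.36630333, -1.13670634]), 'moment': array([ 0.00775915, -0.00413225, -0.01997311]), 'grip_width': 0.09389781886168444}
scene clamp1_pivot 0.97 [338.2, 220.2, 392.9, 252.7] [0.584 0.289 0.059] [ 95.  113.5 129.5]
scene clamp1_bail 0.62 [344.1, 225.4, 389.3, 236.6] [0.612 0.29  0.172] [142. 164. 178.]
top clamp1_pivot 0.59 [167.7, 179.1, 225.3, 221.5] [0.549 0.288 0.063] [69. 82. 88.]
top clamp1_bail 0.63 [166.2, 175.3, 219.8, 203.3] [0.606 0.301 0.169] [ 82.  97. 111.]
```

View pics/scene0.png

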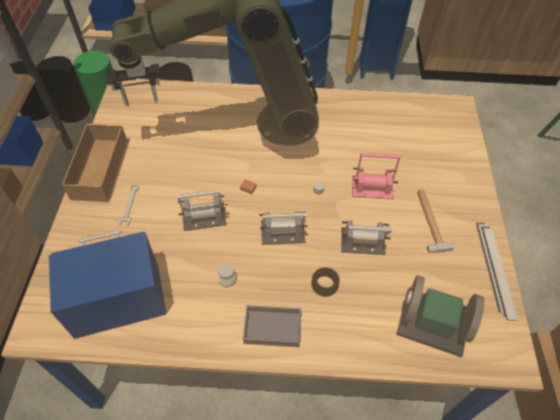

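View pics/top0.png

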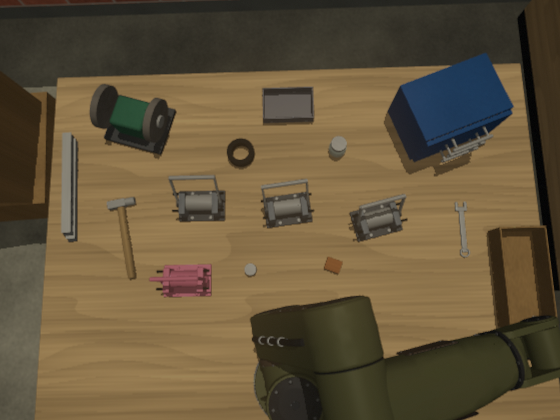

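```bash
python3 - <<'E'
from h import *
for n in ['scene','top']:
    z=np.load(f'c_{n}.npz');W=z['W']
    # crossbar level cluster 
    m=((W[...,2]>0.03)&(W[...,2]<0.3)&(W[...,0]>0.2)&(W[...,0]<0.9)&(abs(W[...,1])<0.6)).astype(np.uint8)
    k,l,s,c=cv2.connectedComponentsWithStats(m)
    for i in range(1,k):
        if s[i,4]>60:
            p=W[l==i]; print(n,s[i],p.min(0).round(3),p.max(0).round(3))
            q=p[p[:,2]>0.135]
            if len(q)>5: print('   high',len(q),q.mean(0).round(3),q.min(0).round(3),q.max(0).round(3))
    for th in ['clamp1_pivot','clamp2_pivot','clamp3_pivot']:
        print([(r['confidence'],r['extent']) for r in nets.silhouettes(n,th)])
E
```

```text
scene [ 270  105   49   33 1124] [ 0.201 -0.05   0.151] [0.243 0.118 0.3  ]
   high 1124 [0.226 0.04  0.238] [ 0.201 -0.05   0.151] [0.243 0.118 0.3  ]
scene [353 153  48  40 873] [0.275 0.256 0.031] [0.363 0.416 0.194]
   high 187 [0.319 0.335 0.18 ] [0.306 0.266 0.135] [0.33  0.404 0.194]
scene [177 190  49  34 927] [ 0.44  -0.351  0.03 ] [ 0.544 -0.187  0.19 ]
   high 189 [ 0.523 -0.264  0.179] [ 0.5   -0.331  0.137] [ 0.544 -0.197  0.19 ]
scene [259 211  48  27 863] [ 0.491 -0.068  0.03 ] [0.596 0.093 0.184]
   high 184 [0.584 0.019 0.175] [ 0.563 -0.048  0.136] [0.596 0.086 0.184]
scene [342 221  51  27 872] [0.518 0.213 0.031] [0.622 0.37  0.181]
   high 190 [0.613 0.29  0.172] [0.592 0.222 0.136] [0.622 0.359 0.181]
scene [  56  230  109   90 6038] [ 0.666 -0.6    0.03 ] [ 0.9   -0.332  0.211]
   high 5255 [ 0.814 -0.467  0.196] [ 0.666 -0.6    0.135] [ 0.9   -0.332  0.211]
scene [218 264  18  21 292] [ 0.711 -0.183  0.03 ] [ 0.765 -0.128  0.079]
scene [312 267  28  27 353] [0.682 0.119 0.03 ] [0.776 0.207 0.048]
scene [ 403  275   60   64 2236] [0.744 0.388 0.03 ] [0.9   0.56
[... 1184 characters left out ...]
0.033] [0.594 0.091 0.183]
   high 237 [0.578 0.015 0.171] [ 0.553 -0.055  0.136] [0.594 0.083 0.183]
top [ 352  194   56   42 1159] [ 0.438 -0.358  0.031] [ 0.538 -0.19   0.187]
   high 243 [ 0.516 -0.266  0.176] [ 0.49  -0.335  0.136] [ 0.538 -0.199  0.187]
top [ 150  268   60   25 1001] [0.278 0.252 0.031] [0.351 0.412 0.193]
   high 236 [0.313 0.33  0.182] [0.307 0.263 0.136] [0.32  0.399 0.193]
top [250 305  50  16 133] [ 0.2   -0.017  0.19 ] [0.234 0.114 0.299]
   high 133 [0.22  0.056 0.26 ] [ 0.2   -0.017  0.19 ] [0.234 0.114 0.299]
[(0.59, [167.7, 179.1, 225.3, 221.5])]
[(0.98, [264.5, 178.5, 311.1, 228.3]), (0.7, [151.4, 263.4, 214.2, 299.2])]
[(0.65, [351.6, 195.4, 405.1, 241.3])]
```

The three grey clamps show at pixels (203,212), (283,225) and (365,237) in the scene view. The pink look-alike is at (375,180). All the grey levers lean to the far (open) side. Next I fit the exact geometry.

```bash
python3 - <<'E'
from h import *
for yc in [0.29,0.015,-0.268]:
  for n in ['scene','top']:
    W=np.load(f'c_{n}.npz')['W'].reshape(-1,3)
    W=W[(abs(W[:,1]-yc)<0.11)&(W[:,0]>0.40)&(W[:,0]<0.65)&(W[:,2]<0.22)]
    hi=W[W[:,2]>0.15]
    q=hi[hi[:,2]>hi[:,2].max()-0.02]
    vx,vy,x0,y0=cv2.fitLine(q[:,:2].astype(np.float32),cv2.DIST_HUBER,0,.001,.001).ravel()
    yaw=np.arctan(-vx/vy)
    R=np.array([[np.cos(yaw),np.sin(yaw)],[-np.sin(yaw),np.cos(yaw)]])
    base=W[(W[:,2]>0.02)&(W[:,2]<0.08)]
    b=base[:,:2]@R.T; lo,h=np.percentile(b,[1,99],0)
    qq=q[:,:2]@R.T
    roll=base[(abs(b[:,1]-(lo[1]+h[1])/2)<0.03)&(base[:,2]>0.05)]; rr=roll[:,:2]@R.T
    c=R.T@((lo+h)/2)
    print(n,'yaw',yaw.round(3),'base c',c.round(3),'ext',(h-lo).round(3),'bar dx',(np.median(qq[:,0])-(lo[0]+h[0])/2).round(4),'bar z top',np.percentile(q[:,2],95).round(4),np.median(q[:,2]).round(4),'bar xy',(R.T@np.array([np.median(qq[:,0]),(qq[:,1].min()+qq[:,1].max())/2])).round(3),'roller dx',(np.median(rr[:,0])-(lo[0]+h[0])/2).round(4))
E
```

```text
scene yaw -0.013 base c [0.559 0.291] ext [0.074 0.149] bar dx 0.0552 bar z top 0.1791 0.1734 bar xy [0.614 0.291] roller dx 0.0144
top yaw -0.011 base c [0.551 0.288] ext [0.071 0.148] bar dx 0.0557 bar z top 0.1757 0.17 bar xy [0.607 0.287] roller dx 0.0026
scene yaw 0.111 base c [0.539 0.012] ext [0.072 0.141] bar dx 0.0466 bar z top 0.1816 0.1764 bar xy [0.585 0.02 ] roller dx 0.0102
top yaw 0.121 base c [0.531 0.01 ] ext [0.071 0.15 ] bar dx 0.0479 bar z top 0.1796 0.1739 bar xy [0.578 0.015] roller dx 0.0027
scene yaw 0.247 base c [ 0.493 -0.271] ext [0.074 0.146] bar dx 0.0307 bar z top 0.1869 0.1816 bar xy [ 0.523 -0.263] roller dx 0.0109
top yaw 0.239 base c [ 0.485 -0.273] ext [0.071 0.148] bar dx 0.0325 bar z top 0.1843 0.1794 bar xy [ 0.517 -0.266] roller dx 0.0038
```

Request:
carry_out(
  commands=[1,0,0,4,0,0,0,1,0,0,8,0,0,0,1,3.5,2.3,8,0,0,0,1,7,4.6,8,0,0,0,1,10.5,6.9,8,0,0,0,1,14,9.2,8,0,0,0,1,17.5,11.5,8,0,0,0,1,21,13.8,8,0,0,0,1,24.5,16.1,8,0,0,0,1,28,18.4,8,0,0,0,1,31.5,20.7,8,0,0,0,1,35,23,8,0,0,0],
  force=40,
)

```text
time_s: 1.6
ee_pos: [0.4942, -0.3003, 0.2648]
eef_rot: [-3.141, -0.0, -1.305]
force: [-0.2, -0.2, -0.2]
grip_width: 0.017
```

Request:
carry_out(
  commands=[1,3.4,2.3,0,0,0,0,1,6.8,4.6,0,0,0,-0.02,1,6.8,4.6,0,0,0,-0.02,1,6.8,4.6,-3,0,0,-0.02,1,6.8,4.6,-6,0,0,-0.02,1,6.8,4.6,-9,0,0,-0.02,1,6.8,4.6,-11,0,0,-0.02,1,6.8,4.6,-12.5,0,0,-0.02,1,6.8,4.6,-13.7,0,0,-0.02,1,6.8,4.6,-13.7,0,0,-0.02],
)

```text
time_s: 2.43
ee_pos: [0.5612, -0.254, 0.1254]
eef_rot: [3.139, 0.002, -1.325]
force: [-0.2, 0.3, -0.8]
grip_width: 0.0004
```

```bash
python3 - <<'E'
from h import *
img,d,W,K=cloud('top'); i2=cloud('scene')[0]
cv2.imwrite('pics/a.png',np.vstack([cv2.resize(img[150:270,300:480],None,fx=3,fy=2.4),cv2.resize(i2[130:250,130:310],None,fx=3,fy=2.4)]))
E
```

```text
(no output)
```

View pics/a.png

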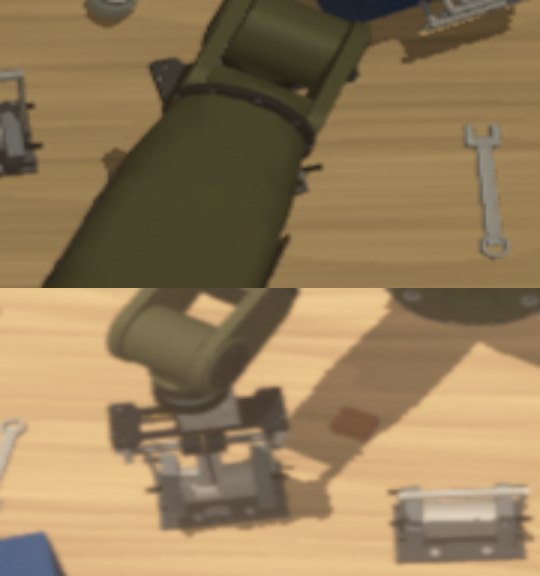

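Request:
carry_out(
  commands=[1,-0.5,-0.12,0,0,0,0,1,-1,-0.24,0,0,0,0,1,-1.5,-0.36,0,0,0,0,1,-2,-0.49,0,0,0,0,1,-2.4,-0.59,0,0,0,0,1,-2.8,-0.69,0,0,0,0,1,-3.2,-0.79,0,0,0,0,1,-3.5,-0.87,0,0,0,0,1,-3.8,-0.94,0,0,0,0],
)

```text
time_s: 3.28
ee_pos: [0.5241, -0.264, 0.1285]
eef_rot: [-3.141, -0.001, -1.325]
force: [1.0, 0.7, -0.0]
grip_width: 0.0004
```

Request:
carry_out(
  commands=[1,-0.2,-0.05,0,0,0,0,1,-0.4,-0.1,0,0,0,0,1,-0.6,-0.15,0,0,0,0,1,-0.8,-0.2,0,0,0,0],
)

```text
time_s: 3.62
ee_pos: [0.516, -0.266, 0.1285]
eef_rot: [-3.141, -0.001, -1.325]
force: [0.8, 1.2, 1.2]
grip_width: 0.0003
```

Request:
carry_out(
  commands=[1,-0.2,-0.05,0,0,0,0,1,-0.4,-0.1,0,0,0,0,1,-0.6,-0.15,0,0,0,0,1,-0.8,-0.2,0,0,0,0],
)

```text
time_s: 3.95
ee_pos: [0.5078, -0.2681, 0.1285]
eef_rot: [-3.141, -0.001, -1.325]
force: [1.4, -0.2, 0.6]
grip_width: 0.0002
```

Request:
carry_out(
  commands=[1,-0.2,-0.05,0,0,0,0,1,-0.4,-0.1,0,0,0,0,1,-0.6,-0.15,0,0,0,0,1,-0.8,-0.2,0,0,0,0,1,-1,-0.25,0,0,0,0],
)

```text
time_s: 4.37
ee_pos: [0.4976, -0.2706, 0.1285]
eef_rot: [-3.141, -0.001, -1.325]
force: [0.8, 0.2, 0.4]
grip_width: 0.0006
```

Request:
carry_out(
  commands=[1,-0.2,-0.05,0,0,0,0,1,-0.4,-0.1,0,0,0,0,1,-0.6,-0.15,0,0,0,0,1,-0.8,-0.2,0,0,0,0,1,-1,-0.25,0,0,0,0],
)

```text
time_s: 4.78
ee_pos: [0.4873, -0.2731, 0.1284]
eef_rot: [-3.141, -0.0, -1.325]
force: [1.5, -0.1, -1.2]
grip_width: 0.0007
```

Request:
carry_out(
  commands=[1,-0.2,-0.05,0,0,0,0,1,-0.4,-0.1,0,0,0,0,1,-0.6,-0.15,0,0,0,0,1,-0.8,-0.2,0,0,0,0,1,-1,-0.25,0,0,0,0],
)

```text
time_s: 5.2
ee_pos: [0.4771, -0.2756, 0.1284]
eef_rot: [-3.141, -0.001, -1.325]
force: [1.4, 0.3, -1.2]
grip_width: 0.0006
```

Request:
carry_out(
  commands=[1,-0.2,-0.05,0,0,0,0,1,-0.4,-0.1,0,0,0,0,1,-0.6,-0.15,0,0,0,0,1,-0.8,-0.2,0,0,0,0,1,-1,-0.25,0,0,0,0],
)

```text
time_s: 5.62
ee_pos: [0.4669, -0.2782, 0.1284]
eef_rot: [-3.141, -0.001, -1.325]
force: [0.5, -0.1, -0.1]
grip_width: 0.0004
```

```bash
python3 - <<'E'
from h import *
print(ctrl.get_obs()['force'])
for n in ['scene','top']:
    img,d,W,K=cloud(n)
    cv2.imwrite(f'pics/b_{n}.png',img)
    W=W.reshape(-1,3); yaw=.243
    p=np.c_[(W[:,0]-.489)*np.cos(yaw)+(W[:,1]+.272)*np.sin(yaw), -(W[:,0]-.489)*np.sin(yaw)+(W[:,1]+.272)*np.cos(yaw),W[:,2]]
    for s in (-1,1):
        q=p[(abs(p[:,1]-s*.05)<.015)&(p[:,2]>.14)&(p[:,2]<.195)&(abs(p[:,0])<.1)]
        print(n,s,len(q),np.median(q,0).round(3) if len(q) else '')
E
```

```text
[ 0.52729051 -0.06909435 -0.08204909]
scene -1 48 [-0.035 -0.055  0.177]
scene 1 39 [-0.035  0.052  0.178]
top -1 0 
top 1 0
```

Request:
carry_out(
  commands=[1,-0.2,-0.05,0,0,0,0,1,-0.4,-0.1,0,0,0,0,1,-0.6,-0.15,0,0,0,0,1,-0.8,-0.2,0,0,0,0,1,-1.1,-0.28,0,0,0,0],
)

```text
time_s: 6.13
ee_pos: [0.4557, -0.2811, 0.1284]
eef_rot: [-3.141, -0.0, -1.325]
force: [1.5, -0.1, -1.0]
grip_width: 0.0008
```

Request:
carry_out(
  commands=[1,-0.3,-0.08,0,0,0,0,1,-0.6,-0.15,0,0,0,0,1,-0.9,-0.23,0,0,0,0,1,-1.2,-0.3,0,0,0,0,1,-1.5,-0.38,0,0,0,0,1,-1.7,-0.43,0,0,0,0],
)

```text
time_s: 6.63
ee_pos: [0.4383, -0.2855, 0.1284]
eef_rot: [-3.141, -0.001, -1.325]
force: [1.7, 0.7, -1.5]
grip_width: 0.0004
```

Request:
carry_out(
  commands=[1,-0.2,-0.05,0,0,0,0,1,-0.4,-0.1,0,0,0,0,1,-0.6,-0.15,0,0,0,0,1,-0.8,-0.2,0,0,0,0,1,-0.8,-0.2,0,0,0,0],
)

```text
time_s: 7.05
ee_pos: [0.4303, -0.2874, 0.1284]
eef_rot: [-3.14, -0.0, -1.325]
force: [3.5, 0.7, -3.4]
grip_width: 0.0006
```

Request:
carry_out(
  commands=[1,-0.2,-0.05,0,0,0,0,1,-0.4,-0.1,0,0,0,0,1,-0.4,-0.1,0,0,0,0],
)

```text
time_s: 7.3
ee_pos: [0.4272, -0.288, 0.128]
eef_rot: [-3.138, -0.0, -1.325]
force: [11.2, 2.3, -8.4]
grip_width: -0.0
```

Request:
carry_out(
  commands=[1,0.6,0.15,0,0,0,0,1,1.5,0.38,0,0,0,0,1,3,0.75,0,0,0,0,1,4,1,0,0,0,0,1,4,1,4,0,0,0,1,4,1,8,0,0,0,1,4,1,12,0,0,0,1,5.5,4,13.5,0,0,-0.03,1,7.2,7.5,13.5,0,0,-0.06,1,8.9,11,13.5,0,0,-0.09,1,10.6,14.5,13.5,0,0,-0.11,1,12.3,18,13.5,0,0,-0.13],
)

```text
time_s: 8.3
ee_pos: [0.5509, -0.106, 0.2632]
eef_rot: [-3.138, -0.001, -1.456]
force: [1.3, -1.2, 0.6]
grip_width: 0.0005
```

```bash
cat > m.py <<'E'
from h import *
C={'R':(.489,-.272,.243),'M':(.535,.011,.116),'L':(.555,.289,-.012)}
def bars():
    for n in ['scene','top']:
        W=cloud(n)[2].reshape(-1,3)
        for k,(x,y,w) in C.items():
            c,s=np.cos(w),np.sin(w); a,b=W[:,0]-x,W[:,1]-y
            p=np.c_[a*c+b*s,-a*s+b*c,W[:,2]]
            out=[]
            for t in (-.045,0,.045):
                q=p[(abs(p[:,1]-t)<.015)&(p[:,2]>.14)&(p[:,2]<.195)&(abs(p[:,0])<.1)]
                out.append((len(q),*np.median(q[:,[0,2]],0).round(3)) if len(q)>3 else None)
            print(n,k,out)
E
python3 -c "
from m import *
bars(); print(ctrl.get_obs()['ee_pos'],ctrl.get_obs()['force'])"
```

```text
scene R [(35, np.float64(-0.074), np.float64(0.161)), (33, np.float64(-0.072), np.float64(0.16)), (33, np.float64(-0.073), np.float64(0.159))]
scene M [(39, np.float64(0.05), np.float64(0.176)), (37, np.float64(0.051), np.float64(0.176)), (40, np.float64(0.051), np.float64(0.177))]
scene L [(37, np.float64(0.059), np.float64(0.173)), (42, np.float64(0.058), np.float64(0.173)), (40, np.float64(0.058), np.float64(0.173))]
top R [(49, np.float64(-0.079), np.float64(0.158)), (46, np.float64(-0.079), np.float64(0.157)), (48, np.float64(-0.079), np.float64(0.158))]
top M [(5, np.float64(0.045), np.float64(0.174)), (45, np.float64(0.043), np.float64(0.173)), (45, np.float64(0.044), np.float64(0.174))]
top L [(45, np.float64(0.052), np.float64(0.172)), (39, np.float64(0.052), np.float64(0.171)), (50, np.float64(0.052), np.float64(0.171))]
[ 0.55182357 -0.10347402  0.26278912] [-0.0454266  -0.68630718  0.00120996]
```

Request:
carry_out(
  commands=[1,1.6,3.1,0,0,0,0,1,3.2,6.2,0,0,0,0,1,4.8,9.3,0,0,0,0,1,6.4,12.4,0,0,0,0,1,6.4,12.4,0,0,0,0,1,6.4,12.4,-3.5,0,0,0,1,6.4,12.4,-7,0,0,0,1,6.4,12.4,-10,0,0,0,1,6.4,12.4,-12,0,0,0,1,6.4,12.4,-13.5,0,0,0,1,6.4,12.4,-13.5,0,0,0],
)

```text
time_s: 9.32
ee_pos: [0.6144, 0.02, 0.1243]
eef_rot: [3.139, 0.001, -1.451]
force: [0.2, 0.8, 0.1]
grip_width: 0.0005
```

Request:
carry_out(
  commands=[1,-0.6,-0.07,0,0,0,0,1,-1.2,-0.14,0,0,0,0,1,-1.8,-0.21,0,0,0,0,1,-2.3,-0.27,0,0,0,0,1,-2.8,-0.33,0,0,0,0,1,-3.3,-0.39,0,0,0,0,1,-3.7,-0.43,0,0,0,0,1,-4.1,-0.48,0,0,0,0,1,-4.5,-0.52,0,0,0,0],
)

```text
time_s: 10.07
ee_pos: [0.569, 0.0147, 0.1244]
eef_rot: [3.139, 0.001, -1.451]
force: [1.5, -0.1, 0.2]
grip_width: 0.0005
```

Request:
carry_out(
  commands=[1,-0.2,-0.02,0,0,0,0,1,-0.4,-0.05,0,0,0,0,1,-0.6,-0.07,0,0,0,0,1,-0.8,-0.09,0,0,0,0,1,-1,-0.12,0,0,0,0],
)

```text
time_s: 10.48
ee_pos: [0.5588, 0.0136, 0.1244]
eef_rot: [3.139, 0.001, -1.451]
force: [0.9, -0.0, -0.3]
grip_width: 0.0005
```

Request:
carry_out(
  commands=[1,-0.2,-0.02,0,0,0,0,1,-0.4,-0.05,0,0,0,0,1,-0.6,-0.07,0,0,0,0,1,-0.8,-0.09,0,0,0,0,1,-1,-0.12,0,0,0,0],
)

```text
time_s: 10.9
ee_pos: [0.5486, 0.0124, 0.1244]
eef_rot: [3.139, 0.001, -1.451]
force: [0.7, 0.3, -0.4]
grip_width: 0.0005
```

Request:
carry_out(
  commands=[1,-0.2,-0.02,0,0,0,0,1,-0.4,-0.05,0,0,0,0,1,-0.6,-0.07,0,0,0,0,1,-0.8,-0.09,0,0,0,0,1,-1,-0.12,0,0,0,0],
)

```text
time_s: 11.32
ee_pos: [0.5386, 0.0112, 0.1243]
eef_rot: [3.14, 0.001, -1.451]
force: [3.5, 0.7, -2.3]
grip_width: 0.0006
```

Request:
carry_out(
  commands=[1,-0.2,-0.02,0,0,0,0,1,-0.4,-0.05,0,0,0,0,1,-0.4,-0.05,0,0,0,0],
)

```text
time_s: 11.57
ee_pos: [0.5346, 0.0107, 0.1241]
eef_rot: [3.14, 0.001, -1.451]
force: [5.1, -0.2, -4.4]
grip_width: 0.0007
```

Request:
carry_out(
  commands=[1,-0.2,-0.02,0,0,0,0,1,-0.4,-0.05,0,0,0,0,1,-0.4,-0.05,0,0,0,0],
)

```text
time_s: 11.82
ee_pos: [0.5311, 0.0104, 0.1239]
eef_rot: [-3.141, 0.001, -1.451]
force: [9.7, 0.7, -7.5]
grip_width: 0.0008
```

Request:
carry_out(
  commands=[1,0.6,0.07,0,0,0,0,1,1.5,0.17,0,0,0,0,1,2.5,0.3,0,0,0,0,1,2.5,0.3,4,0,0,0,1,2.5,0.3,8,0,0,0,1,2.5,0.3,11,0,0,0,1,0,0,12,0,0,0,1,-3,-0.3,12,0,0,0,1,-5.5,-0.6,12,0,0,0,1,-5.5,-0.6,9,0,0,0,1,-5.5,-0.6,6,0,0,0,1,-5.5,-0.6,3,0,0,0],
)

```text
time_s: 12.82
ee_pos: [0.4757, 0.0043, 0.1534]
eef_rot: [-3.14, 0.0, -1.451]
force: [0.1, -0.4, 0.1]
grip_width: 0.0004
```

Request:
carry_out(
  commands=[1,0,0,-1.5,0,0,0,1,0,0,-2.9,0,0,0,1,0,0,-2.9,0,0,0,1,0.5,0.06,-2.9,0,0,0,1,1,0.12,-2.9,0,0,0,1,1.5,0.18,-2.9,0,0,0,1,2,0.23,-2.9,0,0,0,1,2.5,0.29,-2.9,0,0,0,1,3,0.35,-2.9,0,0,0,1,3.5,0.41,-2.9,0,0,0,1,4,0.46,-2.9,0,0,0],
)

```text
time_s: 13.73
ee_pos: [0.5161, 0.009, 0.1244]
eef_rot: [-3.14, 0.001, -1.451]
force: [-0.5, 0.3, 0.7]
grip_width: 0.0004
```

Request:
carry_out(
  commands=[1,0.6,0.07,0,0,0,0,1,1.2,0.14,0,0,0,0,1,1.8,0.21,0,0,0,0,1,2.4,0.28,0,0,0,0,1,3,0.35,0,0,0,0,1,3.6,0.42,0,0,0,0,1,4.2,0.49,0,0,0,0,1,4.8,0.56,0,0,0,0,1,5.4,0.63,0,0,0,0,1,6,0.7,0,0,0,0,1,6.6,0.77,0,0,0,0,1,7,0.81,0,0,0,0],
)

```text
time_s: 14.73
ee_pos: [0.5868, 0.0171, 0.1244]
eef_rot: [-3.14, 0.001, -1.451]
force: [-1.7, -0.2, -0.0]
grip_width: 0.0005
```

```bash
python3 -c "
from m import *
print(ctrl.get_obs()['ee_pos'],ctrl.get_obs()['force']);bars()"
```

```text
[0.58683602 0.01712857 0.12437431] [-1.72568935 -0.22179901 -0.01312545]
scene R [(35, np.float64(-0.073), np.float64(0.16)), (35, np.float64(-0.073), np.float64(0.16)), (34, np.float64(-0.073), np.float64(0.16))]
scene M [(40, np.float64(0.071), np.float64(0.166)), (93, np.float64(0.062), np.float64(0.169)), (37, np.float64(0.07), np.float64(0.166))]
scene L [(40, np.float64(0.06), np.float64(0.173)), (41, np.float64(0.059), np.float64(0.173)), (43, np.float64(0.058), np.float64(0.172))]
top R [(48, np.float64(-0.079), np.float64(0.158)), (47, np.float64(-0.079), np.float64(0.158)), (48, np.float64(-0.079), np.float64(0.157))]
top M [(9, np.float64(0.065), np.float64(0.162)), None, None]
top L [(46, np.float64(0.052), np.float64(0.171)), (41, np.float64(0.052), np.float64(0.171)), (46, np.float64(0.052), np.float64(0.171))]
```

Request:
carry_out(
  commands=[1,0.2,0.02,0,0,0,0,1,0.4,0.05,0,0,0,0,1,0.6,0.07,0,0,0,0,1,0.8,0.09,0,0,0,0,1,0.8,0.09,0,0,0,0],
)

```text
time_s: 15.25
ee_pos: [0.5948, 0.018, 0.1242]
eef_rot: [-3.14, 0.001, -1.451]
force: [-0.5, 0.1, -0.3]
grip_width: 0.0002
```

Request:
carry_out(
  commands=[1,0.2,0.02,0,0,0,0,1,0.4,0.05,0,0,0,0,1,0.6,0.07,0,0,0,0,1,0.6,0.07,0,0,0,0],
)

```text
time_s: 15.58
ee_pos: [0.599, 0.0186, 0.1225]
eef_rot: [3.137, 0.001, -1.451]
force: [-10.4, -1.3, -6.8]
grip_width: 0.0008
```

Request:
carry_out(
  commands=[1,-0.6,-0.07,0,0,0,0,1,-1.5,-0.17,0,0,0,0,1,-3,-0.35,0,0,0,0,1,-4,-0.46,0,0,0,0,1,-4,-0.46,4,0,0,0,1,-4,-0.46,8,0,0,0,1,-4,-0.46,12,0,0,0,1,-3.5,2,14,0,0,-0.03,1,-2.3,5.7,14,0,0,-0.06,1,-1.1,9.4,14,0,0,-0.09,1,0.1,13.1,14,0,0,-0.11,1,1.3,16.8,14,0,0,-0.13],
)

```text
time_s: 16.58
ee_pos: [0.6123, 0.1884, 0.2632]
eef_rot: [3.139, 0.002, -1.582]
force: [1.3, 0.1, -0.6]
grip_width: 0.0003
```

```bash
python3 -c "
from m import *
bars();print(ctrl.get_obs()['ee_pos'],ctrl.get_obs()['eef_rot'])"
```

```text
scene R [(34, np.float64(-0.074), np.float64(0.16)), (35, np.float64(-0.074), np.float64(0.16)), (34, np.float64(-0.074), np.float64(0.159))]
scene M [(39, np.float64(0.081), np.float64(0.16)), (39, np.float64(0.079), np.float64(0.16)), (38, np.float64(0.079), np.float64(0.16))]
scene L [(39, np.float64(0.058), np.float64(0.172)), (42, np.float64(0.058), np.float64(0.172)), (39, np.float64(0.057), np.float64(0.173))]
top R [(49, np.float64(-0.079), np.float64(0.159)), (46, np.float64(-0.079), np.float64(0.158)), (48, np.float64(-0.079), np.float64(0.158))]
top M [(44, np.float64(0.073), np.float64(0.159)), (44, np.float64(0.072), np.float64(0.157)), (43, np.float64(0.073), np.float64(0.16))]
top L [None, None, (41, np.float64(0.051), np.float64(0.172))]
[0.61228067 0.1912223  0.26158469] [ 3.13690613e+00  1.82290321e-03 -1.57754388e+00]
```

Request:
carry_out(
  commands=[1,1,3.3,0,0,0,0,1,2,6.5,0,0,0,0,1,2.8,9.7,0,0,0,0,1,2.8,9.7,0,0,0,0,1,2.8,9.7,-3.5,0,0,0,1,2.8,9.7,-7,0,0,0,1,2.8,9.7,-10,0,0,0,1,2.8,9.7,-12,0,0,0,1,2.8,9.7,-13.5,0,0,0,1,2.8,9.7,-13.5,0,0,0],
)

```text
time_s: 17.52
ee_pos: [0.6392, 0.287, 0.1233]
eef_rot: [3.133, 0.0, -1.578]
force: [0.6, 0.2, -1.1]
grip_width: 0.0007
```

Request:
carry_out(
  commands=[1,-0.5,0,0,0,0,0,1,-1,0,0,0,0,0,1,-1.5,0,0,0,0,0,1,-2,0,0,0,0,0,1,-2.5,0,0,0,0,0,1,-3,0,0,0,0,0,1,-3.5,0,0,0,0,0,1,-3.9,0,0,0,0,0,1,-4.3,0,0,0,0,0,1,-4.6,0,0,0,0,0],
)

```text
time_s: 18.35
ee_pos: [0.5927, 0.287, 0.1233]
eef_rot: [3.133, 0.0, -1.578]
force: [0.0, -0.2, 0.1]
grip_width: 0.0005
```

Request:
carry_out(
  commands=[1,-0.2,0,0,0,0,0,1,-0.4,0,0,0,0,0,1,-0.6,0,0,0,0,0,1,-0.8,0,0,0,0,0,1,-1,0,0,0,0,0],
)

```text
time_s: 18.77
ee_pos: [0.5825, 0.287, 0.1233]
eef_rot: [3.133, 0.0, -1.578]
force: [0.3, -0.2, 0.4]
grip_width: 0.0002
```

```bash
python3 -c "
from m import *
bars();print(ctrl.get_obs()['force'])" | grep -v R
```

```text
scene M [(40, np.float64(0.08), np.float64(0.161)), (39, np.float64(0.079), np.float64(0.16)), (38, np.float64(0.079), np.float64(0.16))]
scene L [(39, np.float64(0.014), np.float64(0.185)), (76, np.float64(0.036), np.float64(0.173)), (32, np.float64(0.015), np.float64(0.184))]
top M [(43, np.float64(0.073), np.float64(0.158)), (43, np.float64(0.073), np.float64(0.159)), (43, np.float64(0.072), np.float64(0.159))]
top L [(8, np.float64(0.008), np.float64(0.184)), None, None]
[-0.72053629  0.24282615  0.33079954]
```

Request:
carry_out(
  commands=[1,-0.3,0,0,0,0,0,1,-0.6,0,0,0,0,0,1,-0.9,0,0,0,0,0,1,-1.2,0,0,0,0,0],
)

```text
time_s: 19.2
ee_pos: [0.5701, 0.2871, 0.1233]
eef_rot: [3.132, 0.0, -1.578]
force: [1.3, -0.3, 0.3]
grip_width: 0.0006
```

Request:
carry_out(
  commands=[1,-0.3,0,0,0,0,0,1,-0.6,0,0,0,0,0,1,-0.9,0,0,0,0,0,1,-1.2,0,0,0,0,0],
)

```text
time_s: 19.53
ee_pos: [0.5577, 0.2871, 0.1232]
eef_rot: [3.132, 0.0, -1.578]
force: [0.6, 0.7, -0.4]
grip_width: 0.0006
```

Request:
carry_out(
  commands=[1,-0.3,0,0,0,0,0,1,-0.6,0,0,0,0,0,1,-0.9,0,0,0,0,0,1,-1.2,0,0,0,0,0],
)

```text
time_s: 19.87
ee_pos: [0.5454, 0.2871, 0.1232]
eef_rot: [3.132, -0.0, -1.578]
force: [1.8, -0.1, -0.6]
grip_width: 0.0004
```

Request:
carry_out(
  commands=[1,-0.3,0,0,0,0,0,1,-0.6,0,0,0,0,0,1,-0.9,0,0,0,0,0,1,-1.2,0,0,0,0,0],
)

```text
time_s: 20.2
ee_pos: [0.5331, 0.287, 0.1232]
eef_rot: [3.132, -0.0, -1.578]
force: [0.2, -0.8, -0.6]
grip_width: 0.0003
```

Request:
carry_out(
  commands=[1,-0.3,0,0,0,0,0,1,-0.6,0,0,0,0,0,1,-0.9,0,0,0,0,0,1,-1.2,0,0,0,0,0],
)

```text
time_s: 20.53
ee_pos: [0.5208, 0.287, 0.1232]
eef_rot: [3.132, -0.0, -1.578]
force: [1.5, -0.4, -0.7]
grip_width: 0.0005
```

Request:
carry_out(
  commands=[1,-0.4,0,0,0,0,0,1,-0.8,0,0,0,0,0,1,-1.2,0,0,0,0,0,1,-1.6,0,0,0,0,0,1,-1.8,0,0,0,0,0],
)

```text
time_s: 20.95
ee_pos: [0.5023, 0.2871, 0.1233]
eef_rot: [3.132, 0.0, -1.577]
force: [1.6, 0.5, -0.5]
grip_width: 0.0004
```

Past the whole binding range; now approach the closed stop.

Request:
carry_out(
  commands=[1,-0.2,0,0,0,0,0,1,-0.4,0,0,0,0,0,1,-0.6,0,0,0,0,0,1,-0.8,0,0,0,0,0,1,-0.8,0,0,0,0,0],
)

```text
time_s: 21.37
ee_pos: [0.4943, 0.287, 0.1232]
eef_rot: [3.133, -0.0, -1.578]
force: [3.1, -0.2, -1.1]
grip_width: 0.0005
```

Request:
carry_out(
  commands=[1,-0.2,0,0,0,0,0,1,-0.4,0,0,0,0,0,1,-0.5,0,0,0,0,0,1,-0.5,0,0,0,0,0],
)

```text
time_s: 21.7
ee_pos: [0.4906, 0.2868, 0.1229]
eef_rot: [3.136, 0.0, -1.578]
force: [14.4, 0.4, -9.2]
grip_width: 0.0005
```

Request:
carry_out(
  commands=[1,0.6,0,0,0,0,0,1,1.5,0,0,0,0,0,1,3,0,0,0,0,0,1,4,0,0,0,0,0,1,4,0,4,0,0,0,1,4,0,8,0,0,0,1,4,0,12,0,0,0,1,4,0,15,0,0,0,1,2,-3,15,0,0,0,1,0,-6,15,0,0,0,1,-3,-9,15,0,0,0,1,-3,-9,15,0,0,0],
)

```text
time_s: 22.7
ee_pos: [0.457, 0.1935, 0.2728]
eef_rot: [3.134, -0.001, -1.579]
force: [-0.3, 1.2, 0.5]
grip_width: 0.0008
```

```bash
python3 -c "
from m import *
bars();print(ctrl.get_obs())
cv2.imwrite('pics/e.png',viewer.camera('scene')[0])"
```

```text
scene R [(35, np.float64(-0.075), np.float64(0.158)), (35, np.float64(-0.072), np.float64(0.16)), (34, np.float64(-0.072), np.float64(0.16))]
scene M [(40, np.float64(0.081), np.float64(0.161)), (39, np.float64(0.08), np.float64(0.16)), (38, np.float64(0.079), np.float64(0.16))]
scene L [(33, np.float64(-0.071), np.float64(0.16)), (38, np.float64(-0.073), np.float64(0.16)), (36, np.float64(-0.073), np.float64(0.162))]
top R [(47, np.float64(-0.08), np.float64(0.158)), (47, np.float64(-0.079), np.float64(0.159)), (46, np.float64(-0.079), np.float64(0.158))]
top M [(43, np.float64(0.073), np.float64(0.157)), (43, np.float64(0.073), np.float64(0.159)), (43, np.float64(0.072), np.float64(0.157))]
top L [None, None, None]
{'time_s': 22.8, 'qpos': array([0.32843623, 0.13622872, 1.51385061, 0.00232618, 1.49577495,
       1.90714681]), 'joint_vel': array([ 0.0217069 ,  0.0512776 , -0.05628611,  0.00293735, -0.00378132,
        0.007613  ]), 'tau': array([-8.96785855e-01, -4.72109699e+01, -3.42619157e+01, -6.28589583e-02,
        2.67747848e-02, -1.59825110e-01]), 'ee_pos': array([0.46051437, 0.19631444, 0.2738248 ]), 'eef_rot': array([ 3.13680430e+00,  7.82346165e-04, -1.57889174e+00]), 'force': array([ 1.05845625, -0.19598567,  0.49280297]), 'moment': array([-0.02641585, -0.05430964,  0.01096764]), 'grip_width': 0.000562657155943548}
```

View pics/e.png

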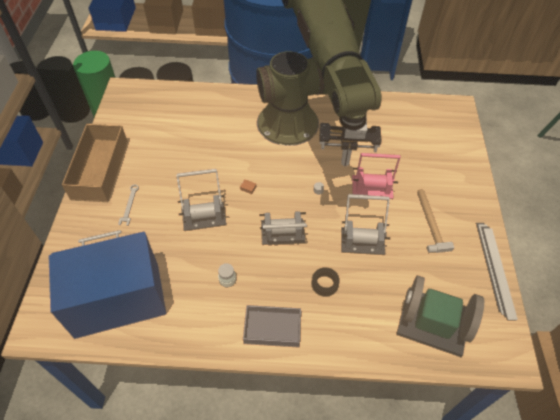

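The left (365,237) and right (203,210) levers now stand at the closed side. The middle one (283,228) lies at the open side. The bystanders are where they were, and the gripper is free in the air.

```bash
python3 -c "
from station import ticket
print(ticket.hand_in())"
```

```text
the job is handed in; nothing more can be done
None
```

The middle clamp (y ≈ 0.01) is the one that binds. I pressed it just past upright until it pushed back with 9.7 N along the push, about 12 N in all. I then swung it back against its open stop, which answered with about 10 N.

The right and left levers moved freely, at about 2 N or less all the way. Both are over against their closed stops, pressed at about 11 N and 14 N. The highest total force I read anywhere was about 17 N, but the force is only read at the end of each move, so a brief peak between readings would not show.

- **Lever positions:** My last depth check put the crossbars at about -76 mm (right), +76 mm (middle) and -73 mm (left) from their hinges; the stops are nominally at ±73 mm. The two cameras disagree by about 7 mm in x. The left lever was hidden from the top camera, so its position comes from the scene camera only.
- **Other things on the bench:** The loose items and the pink look-alike look unmoved in the last picture.
- **End state:** The gripper was shut on nothing and clear of everything at z ≈ 0.27 m. The job was handed in at 22.8 s.

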